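# Zero the kitchen scale under the mixing bowl

### The arm

A 6-joint arm with a two-finger parallel gripper is mounted at the origin on the work surface. World frame = base frame: x ahead of the robot, y to its left, z up, the work surface at z = 0. Lengths are in m, angles in degrees, forces in N, time in s.
With the tool pointing down it reaches from about 0.375 to 0.9 m from the base axis. Payload 3.1 kg.
Tool frame: the origin (TCP) lies midway between the tips of the shut fingers; the grasp point (between the pads) lies 19 mm behind it; x points along the fingers, y is the direction in which the jaws open and shut, and the axes are right-handed (so a half turn about x gives the same grasp; the last joint's range is limited). The gripper opens to 87 mm and grips with 3 to 60 N. Pads are 19 mm wide; open, the fingers measure 117 mm over their backs; the gripper's body (75 mm by 190 mm) begins 51 mm behind the grasp point.
Start: joints at [-73.253, 30.224, 82.088, -0, 67.689, -10.227], TCP at [0.284, -0.557, 0.223] pointing down, gripper open.
Joint ranges: [-176.69, 176.69], [-43.24, 126.21], [12.49, 139.97], [-82, 262], [0, 151.66], [-163.58, 163.58]. Speed limits (degrees/s): [159.86, 159.86, 180, 180, 180, 180].

### API

Orientations are given as a 3x3 rotation matrix whose columns are the frame's x, y, z axes.
In Python, from rig import bot gives the robot as it stands.
- The arm moves only by the tool play_rows, never from a script. Its argument "motion" is a list of rows, each a list of 3 entries, a list of its own where there are three numbers: the shift along the tool's x, y, z in mm, then the turn, a rotation vector about the tool's x, y, z in degrees, then the opening, from 0 (shut) to 1 (fully open). A call has 1 to 8 rows; each row is the pose to reach, as a shift and turn from the pose commanded when the call began, along the tool's axes at that moment; what a row does not reach only later rows make up. A row lasts 1/10 s, in which the tool goes at most 50 mm and 8.59 degrees, less where a joint would pass 70% of its speed; a pose out of reach is approached as far as the arm can. A call with a gripper value outside its range is refused whole. The fingers move at their own pace and stop on an object; the grip force is fixed at half the most. Time passes only in rows, so rows that repeat a pose let the fingers close. It gives the time, the measured TCP pose, the force and the opening at its end, in the units of the state.
- bot.read_state(): the state, without advancing time (a new reading comes with each control period).
- bot.capture(name): name is "scene" or "side" or "wrist"; returns a dict with "img" (384x512x3 uint8, blue, green, red), "mtx" (3x3 intrinsics, pixels), "rvec" (rotation vector, rad) and "tvec" (3), from world to camera coordinates, as OpenCV has them. Camera axes: x right, y down, z forward; pixel columns grow to the right and rows downward; lengths in m; the calibration is good to about 2 mm. A picture is of the moment at which its call begins. There is no depth.
- bot.hand_in(): hands the job in, once; it reports no verdict.
The state is a dict: "time_s": time; "joint_positions": joint angles; "qvel": joint speeds; "tau": joint torques, N m; "position": TCP position; "tcp_rot": TCP orientation; "force": force on the tool from outside, world axes, zero at the start; "moment": the same for the moment, N m; "opening": opening from 0.0 (shut) to 1.0 (fully open).
Only numpy, scipy, OpenCV 4.12 (cv2) and the standard library are available. Lean on these libraries where they do the work, as an engineer would, in place of code of your own. Each camera call takes 0.05 s, during which the arm holds its last target.

### The job

Get the scale ready for weighing into the bowl: set the empty blue bowl gently on the scale's round pan, upright and centred so that no part of its rim hangs out past the edge of the pan, and let go of it. Then press the scale's button fully down and release it to zero the display. Leave the steamer tiers, the jar and the spoon where they are.

Things in the scene. Friction and masses are not known exactly. Their poses are not given: they have to be found in the camera images.
- bowl: Empty cobalt-blue stoneware bowl, loose, 0.3 to 0.45 kg. Round: 130 mm across the rim, 55 high, wall 8 thick, foot 80 across. Upper half of the wall upright (its middle 61 mm from the axis), then curving in to the foot; inside floor 8 mm up. Can be pinched at the rim from above, one finger inside. Origin: centre of underside, z up. Starts left or right of the scale.
- scale: Flat grey kitchen scale, 235 mm (x) by 165 (y), body top 20 mm above the counter; it does not shift when pushed. A round steel pan, 156 mm across, 6 thick, stands on a hub over its rear part; the control strip with blank display and one white button is along its front, facing the robot within 0.5 rad. Origin: centre of underside; x from control strip to pan, y to the left of that, z up.
- scale_pan (a point): Centre of the top face of the scale's round pan (156 mm across), 30 mm above the counter, 30 mm along +x of the scale's origin. The pan is level, flat and rigid. Axes as the scale's.
- scale_button_top (a point): Centre of the top of the scale's round white push button, 27 mm across, 5.5 mm proud of the scale's body (25.5 mm above the counter when up), in the right half of the control strip seen from the robot: 83 mm along -x and 45 mm along -y of the scale's origin. Moves down with the button.
- scale_button (a joint): Travel of the scale's push button in m, straight down: 0 when up, 0.005 when fully pressed. It is sprung: it begins to move at about 1.2 N, is fully down at about 5.2 N and comes back up when released.
- tier_lower: Lower of the stacked pair of stainless steamer tiers: round, 180 mm across (225 mm over its two loop handles, which lie along its y axis), 55 mm high, loose on the counter at one side. Origin: centre of the underside. Must stay where it is.
- tier_upper: Upper steamer tier, same as the lower one, standing on it, open at the top (stack 110 mm high). Origin: centre of its underside. Must stay where it is.
- jar: Closed glass jar with a flat wooden lid, 90 mm across, 138 mm high, loose on the counter at the side opposite the steamer tiers. Origin: centre of the underside. Must stay where it is.
- spoon: Wooden spoon, 270 mm long, lying on the counter beyond the scale and the bowl; its round head, 56 mm across, is at +x. Origin: on the counter under the middle of its length. Must stay where it is.
Things that resemble listed ones, but are neither listed nor needed, are in the scene too. Of the things like the bowl, leave any that is red; of the rest the larger one is meant.

How it is judged (in metres and radians):
On the way, in this order (a step that is already met when the one before it is completed fails the run):
1. the bowl is lowered, still held, to within 10 mm of the pan (not dropped onto it) (z of bowl in the frame of scale_pan between -0.003 and 0.01 m and horizontal distance between bowl and scale_pan below 0.05 m and contact force between bowl and the fingers above 2 N and linear speed of bowl below 0.05 m/s), for 0.1 s.
2. the bowl stands centred and upright on the pan, its rim within the pan's edge, and the fingers have let go of it (horizontal distance between bowl and scale_pan below 0.013 m and z of bowl in the frame of scale_pan between -0.003 and 0.003 m and angle between bowl's own z axis and vertical below 0.05 rad and linear speed of bowl below 0.02 m/s and contact force between bowl and the fingers below 0.1 N), for 0.2 s.
3. the button is pressed fully down while the bowl stands untouched on the pan (value of joint scale_button above 0.0038 m and contact force between bowl and the arm below 0.1 N and contact force between bowl and the fingers below 0.1 N and horizontal distance between bowl and scale_pan below 0.013 m and z of bowl in the frame of scale_pan below 0.003 m and angle between bowl's own z axis and vertical below 0.05 rad), for 0.05 s.
At the end, for the whole second after the job is handed in: The bowl is still and upright (0.05 rad) on the pan, its axis within 13 mm of the pan's centre, rim inside the pan's edge; the button was pressed (3.8 of 5 mm or more) after the bowl was let go and is up again; tiers, jar and spoon are within 30 mm of where they began (horizontal distance between bowl and scale_pan below 0.013 m and z of bowl in the frame of scale_pan between -0.003 and 0.003 m and angle between bowl's own z axis and vertical below 0.05 rad and linear speed of bowl below 0.02 m/s and value of joint scale_button below 0.001 m and distance of each of tier_lower, tier_upper, jar, spoon from where it was at the start of the episode below 0.03 m); the robot touches nothing.
It fails at once if the bowl is banged or pressed hard on the scale (more than 50 N between them) (contact force between bowl and scale above 50 N).
It fails at once if a steamer tier, the jar or the spoon is moved by more than 30 mm (distance of any of tier_lower, tier_upper, jar, spoon from where it was at the start of the episode above 0.03 m).
It also fails if it takes over 59 s, if anything falls off the work surface, if the arm or the gripper's body presses on something with over 40 N, if the wrist force passes 120 N, or if a joint passes its speed limit or range.

## Working session

There is one attempt and no reset: what is moved stays moved. The work goes in short steps, Python scripts to look and compute and a tool call to move; the robot and the scene stay as the last step left them, time stands still between calls to the robot, and variables do not carry over. Pictures are saved under pics/ and viewed, and the job is handed in when it is done.

Besides the shell and the picture viewer there is one more tool, called after ">>>" as a command line: name --argument value ..., lists and objects as JSON in quotes. play_rows: Moves the arm, as the interface text tells. Its arguments: {"type":"object","properties":{"motion":{"type":"array"}},"required":["motion"]}

```bash
mkdir -p pics
cat > h.py <<'E'
import numpy as np, cv2
from rig import bot
def snap(n,f):
    c=bot.capture(n); cv2.imwrite('pics/'+f,c['img']); np.savez('pics/'+f+'.npz',**c); return c
def load(f): return dict(np.load('pics/'+f+'.npz'))
def ray(c,u,v,z):
    R,_=cv2.Rodrigues(np.array(c['rvec'],float)); t=np.array(c['tvec'],float).ravel()
    o=-R.T@t; d=R.T@np.linalg.inv(c['mtx'])@np.array([u,v,1.]); return o+d*(z-o[2])/d[2]
def proj(c,P):
    return cv2.projectPoints(np.array(P,float).reshape(-1,3),np.array(c['rvec'],float),np.array(c['tvec'],float),c['mtx'],None)[0].reshape(-1,2)
E
python3 - <<'E'
from h import *
for n in ['scene','side','wrist']: snap(n,n+'0.png')
print(bot.read_state())
E
```

```text
{'time_s': 0.15, 'joint_positions': array([-7.32518668e+01,  3.02677629e+01,  8.21407187e+01, -8.20932757e-04,
        6.76899071e+01, -1.02253589e+01]), 'qvel': array([-0.06162724, -0.14798008, -0.18989151,  0.0131927 , -0.06541003,
        0.07440813]), 'tau': array([ 4.34093445e-04, -4.40431058e+01, -1.76842725e+01,  6.32366329e-02,
        5.52802335e-02, -1.08652432e-04]), 'position': array([ 0.28335893, -0.55642796,  0.22177873]), 'tcp_rot': array([[-5.07531684e-04,  4.53582655e-01, -8.91214069e-01],
       [ 1.64054285e-03, -8.91212607e-01, -4.53582845e-01],
       [-9.99998526e-01, -1.69228254e-03, -2.91803148e-04]]), 'force': array([-0.14005067,  0.44874331, -0.49866904]), 'moment': array([ 0.00164596,  0.01172128, -0.02179322]), 'opening': 0.9983981011193719}
```

View pics/scene0.png

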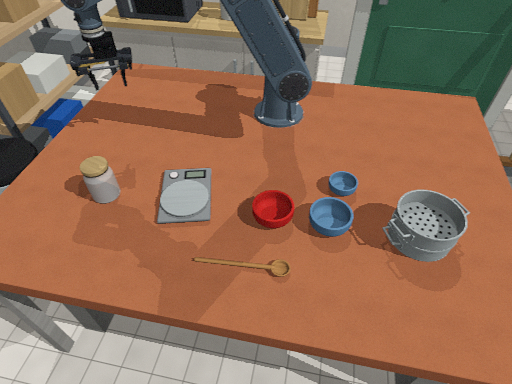

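View pics/side0.png

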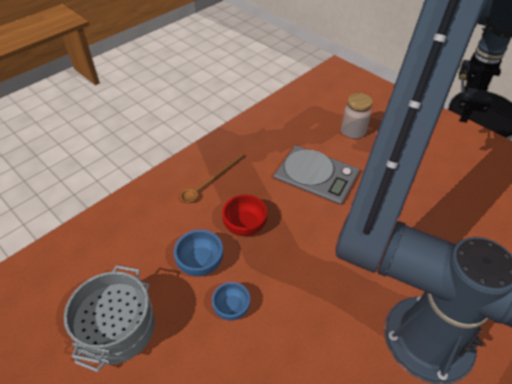

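View pics/wrist0.png

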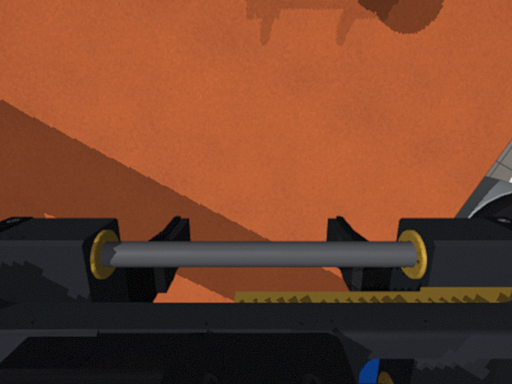

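The scene view shows three bowls. The red one at (273,208) is to be left. The large blue at (331,216) and small blue at (343,183) remain, so the larger one at (331,216) is meant. I'll confirm it in a crop and measure.

```bash
cat >> h.py <<'E'
from scipy.optimize import least_squares
def campos(c):
    R,_=cv2.Rodrigues(np.array(c['rvec'],float)); return -R.T@np.array(c['tvec'],float).ravel()
def blobs(m,amin=60):
    n,l,s,ce=cv2.connectedComponentsWithStats(m.astype(np.uint8),connectivity=4)
    return [(s[i],ce[i],l==i) for i in range(1,n) if s[i][4]>amin]
def circ(c,m,z,r=None,half=-0.2):
    k,_=cv2.findContours(m.astype(np.uint8),cv2.RETR_EXTERNAL,cv2.CHAIN_APPROX_NONE)
    k=max(k,key=cv2.contourArea); k=cv2.convexHull(k).reshape(-1,2) if False else k.reshape(-1,2)
    P=np.array([ray(c,u,v,z)[:2] for u,v in k]); o=campos(c)[:2]
    ctr=P.mean(0)
    for _ in range(8):
        d=(ctr-o)/np.linalg.norm(ctr-o); w=(P-ctr)@d/np.linalg.norm(P-ctr,axis=1)
        Q=P[w>half]
        f=lambda x:np.hypot(*(Q-x[:2]).T)-x[2]
        s=least_squares(f,[*ctr,r or .06],loss='soft_l1',f_scale=.002); ctr=s.x[:2]
    return s.x, np.abs(f(s.x)).mean()
E
python3 - <<'E'
from h import *
for n in ['scene','side']:
    c=load(n+'0.png'); hsv=cv2.cvtColor(c['img'],cv2.COLOR_BGR2HSV); H,S,V=cv2.split(hsv)
    m=(H>95)&(H<120)&(S>100)&(V>60)
    print(n,campos(c))
    for s,ce,b in blobs(m,300):
        print('blue',s,ce.round(), circ(c,b,.055,half=.0))
    m=((H<5)|(H>172))&(S>200)
    for s,ce,b in blobs(m,300):
        print('red',s,ce.round(), circ(c,b,.055,half=0.))
    print([hsv[y,x] for x,y in ([(185,200),(165,215),(173,174),(190,174)] if n=='scene' else [(308,167),(283,180),(346,171),(338,186)])])
a=cv2.resize(load('scene0.png')['img'][150:270,140:380],None,fx=3,fy=3,interpolation=2)
cv2.imwrite('pics/crop0.png',a)
E
```

```text
scene [1.27119216 0.16258806 0.85989354]
blue [ 31  98  52  40 989] [ 58. 115.] (array([ 0.22190637, -0.84888031,  0.07045918]), np.float64(0.006245766465088409))
blue [329 171  28  25 537] [343. 183.] (array([0.41978451, 0.28123256, 0.04178654]), np.float64(0.001127151716785876))
blue [ 310  197   43   39 1307] [330. 216.] (array([0.56644444, 0.25038858, 0.06129263]), np.float64(0.0008861379851152545))
red [ 253  190   41   38 1156] [273. 209.] (array([0.56989333, 0.07346307, 0.06091543]), np.float64(0.0011277601711022992))
[array([ 90,  10, 180], dtype=uint8), array([ 90,   9, 144], dtype=uint8), array([  0,   6, 215], dtype=uint8), array([ 54,  29, 142], dtype=uint8)]
side [0.00429945 0.60278402 1.02291753]
blue [ 175  231   47   44 1667] [198. 252.] (array([0.55993451, 0.24918596, 0.06125594]), np.float64(0.0007042079707682423))
blue [ 213  283   36   36 1041] [231. 301.] (array([0.39416672, 0.28636733, 0.04304147]), np.float64(0.0006014097138139687))
red [ 222  195   45   41 1487] [244. 215.] (array([0.56502851, 0.07319422, 0.06387408]), np.float64(0.0008426369345298664))
[array([100,   6, 139], dtype=uint8), array([170,  15, 104], dtype=uint8), array([176,  19, 200], dtype=uint8), array([ 46,  31, 106], dtype=uint8)]
```

View pics/crop0.png

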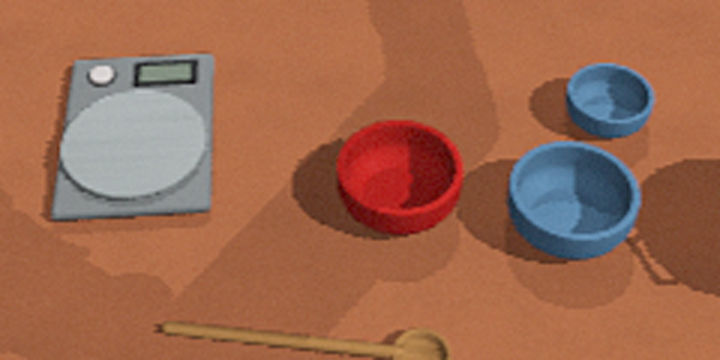

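The crop confirms it: the large blue bowl is at crop (573,200), i.e. scene (331,216); the small blue sits behind it and the red one beside it. Next: pan, button, tiers and jar.

Run:
```python
from h import *
P={}
for n in ['scene','side']:
    c=load(n+'0.png'); hsv=cv2.cvtColor(c['img'],cv2.COLOR_BGR2HSV); H,S,V=cv2.split(hsv)
    x0,y0,x1,y1=(150,160,222,230) if n=='scene' else (265,140,365,210)
    roi=np.zeros(S.shape,bool); roi[y0:y1,x0:x1]=1
    m=roi&(S<45)
    b=max(blobs(m),key=lambda q:q[0][4]); print(n,'scale',b[0])
    k,_=cv2.findContours(b[2].astype(np.uint8),0,1); r=cv2.approxPolyDP(cv2.convexHull(max(k,key=len)),4,True).reshape(-1,2)
    print('poly',r.tolist(),[ray(c,u,v,.02)[:2].round(3).tolist() for u,v in r])
    thr=160 if n=='scene' else 124
    m=roi&(S<45)&(V>thr)
    for q in blobs(m,20):
        z=.03 if q[0][4]>300 else .0255
        print('bright',q[0],q[1].round(1),ray(c,*q[1],z)[:2].round(4),circ(c,q[2],z,half=-2))
    big=cv2.resize(c['img'][y0:y1,x0:x1],None,fx=6,fy=6,interpolation=0); cv2.imwrite(f'pics/sc_{n}.png',big)
```

```text
scene scale [ 157  168   54   55 2621]
poly [[210, 168], [209, 219], [157, 222], [165, 170]] [[0.413, -0.176], [0.636, -0.113], [0.679, -0.267], [0.454, -0.328]]
bright [170 172   8   6  38] [173.5 174.2] [ 0.4734 -0.2886] (array([ 0.47359107, -0.28853407,  0.01254771]), np.float64(0.0011399043060494349))
bright [ 160  180   49   35 1322] [184.2 197.2] [ 0.5725 -0.2144] (array([ 0.56911269, -0.21514841,  0.07545336]), np.float64(0.0009796456036288458))
side scale [ 274  146   85   58 2737]
poly [[295, 146], [358, 169], [340, 203], [274, 176]] [[0.667, -0.267], [0.45, -0.329], [0.404, -0.173], [0.622, -0.114]]
bright [ 285  150   48   34 1268] [308.4 166.6] [ 0.5656 -0.2152] (array([ 0.56753814, -0.2171032 ,  0.07488031]), np.float64(0.0009902384688535793))
bright [342 167   9   8  52] [346.2 170.4] [ 0.4709 -0.2919] (array([ 0.47111684, -0.29197478,  0.01382974]), np.float64(0.0011606965245125733))
```

```bash
cat >> h.py <<'E'
def go(p,yaw=None):
    "tool-axes shift (mm) and x turn to bring TCP to p, tool y at world yaw deg"
    s=bot.read_state(); R=s['tcp_rot']; d=R.T@(np.array(p)-s['position'])*1e3
    y=np.degrees(np.arctan2(R[1,1],R[0,1]))
    rv=None
    if yaw is not None:
        a=np.radians(yaw); yy=np.array([np.cos(a),np.sin(a),0]); x=np.array([0,0,-1.]); T=np.c_[x,yy,np.cross(x,yy)]
        rv=np.degrees(cv2.Rodrigues(R.T@T)[0].ravel()).round(2)
    print('t',round(s['time_s'],2),'pos',s['position'].round(4),'yaw',y.round(2),'f',s['force'].round(2),'open',round(s['opening'],3),'shift',d.round(1),'turn',rv)
E
python3 - <<'E'
from h import *
c=load('scene0.png'); d=load('side0.png')
print('jar lid',ray(c,95,166,.138),ray(d,358,102,.138))
print('tier top',ray(c,432,215,.11),ray(d,109,303,.11), 'handles', ray(c,465,210,.1),ray(c,392,240,.1))
print('spoon',ray(c,195,261,.01),ray(c,280,268,.02))
go([.624,.25,.2],0)
E
```

```text
jar lid [ 0.59407051 -0.47646801  0.138     ] [ 0.58177826 -0.4751835   0.138     ]
tier top [0.56804002 0.51895013 0.11      ] [0.56153585 0.5059278  0.11      ] handles [0.52088468 0.61791331 0.1       ] [0.66930841 0.4087031  0.1       ]
spoon [ 0.78308768 -0.11196156  0.01      ] [0.76378927 0.12769984 0.02      ]
t 0.15 pos [ 0.2834 -0.5564  0.2218] yaw -63.03 f [-0.14  0.45 -0.5 ] open 0.998 shift [  22.9 -564.2 -669.4] turn [-63.03  -0.07   0.08]
```

>>> play_rows --motion '[[[0, -30, -40], [-8, 0, 0], 1], [[0, -60, -80], [-16, 0, 0], 1], [[0, -95, -120], [-24, 0, 0], 1], [[0, -130, -160], [-32, 0, 0], 1], [[0, -160, -200], [-40, 0, 0], 0.7], [[0, -190, -230], [-48, 0, 0], 0.5], [[0, -220, -265], [-56, 0, 0], 0.5], [[0, -250, -300], [-63, 0, 0], 0.5]]'

```text
time_s: 0.95
position: [0.4377, -0.1961, 0.2225]
tcp_rot: [[-0.0, 1.0, 0.005], [0.0, 0.005, -1.0], [-1.0, -0.0, -0.0]]
force: [0.0, -0.1, -0.3]
opening: 0.722
```

>>> play_rows --motion '[[[0, 20, -45], [0, 0, 0], 0.5], [[0, 40, -90], [0, 0, 0], 0.5], [[0, 60, -135], [0, 0, 0], 0.5], [[0, 80, -180], [0, 0, 0], 0.5], [[0, 100, -225], [0, 0, 0], 0.5], [[0, 120, -270], [0, 0, 0], 0.5], [[0, 140, -315], [0, 0, 0], 0.5], [[0, 160, -360], [0, 0, 0], 0.5]]'

```text
time_s: 1.75
position: [0.5979, 0.1639, 0.2223]
tcp_rot: [[-0.0, 1.0, -0.0], [-0.0, -0.0, -1.0], [-1.0, -0.0, 0.0]]
force: [0.6, -0.6, -0.3]
opening: 0.503
```

Run:
```python
from h import *
snap('wrist','w1.png'); go([.624,.25,.1],0)
```

```text
t 1.8 pos [0.6013 0.1713 0.2226] yaw 0.2 f [3.6  3.01 1.68] open 0.502 shift [123.2  22.3 -77.8] turn [ 0.2  -0.38 -0.32]
```

View pics/w1.png

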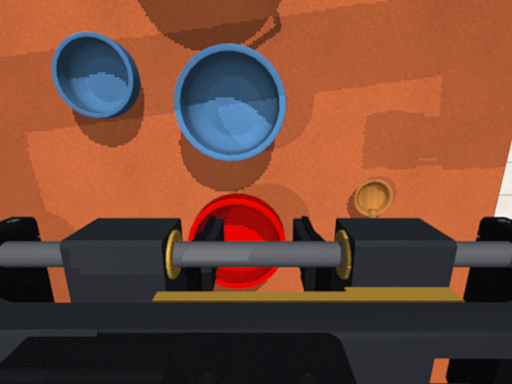

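The wrist view shows the target bowl at (230,101), radius ~57 px, the small blue at (95,73), and red at (238,240). Refine from here.

```bash
cat >> h.py <<'E'
def bluebowl(f,half=-.2):
    c=load(f); H,S,V=cv2.split(cv2.cvtColor(c['img'],cv2.COLOR_BGR2HSV))
    m=(H>95)&(H<120)&(S>90)&(V>50)
    for s,ce,b in blobs(m,1500): print(s,ce.round(1),circ(c,b,.055,half=half))
E
python3 - <<'E'
from h import *
bluebowl('w1.png'); bluebowl('w1.png',.2)
snap('wrist','w2.png'); bluebowl('w2.png'); go([.624,.25,.1],0)
E
```

```text
[  52   32   88   86 5802] [95.  75.2] (array([0.41168073, 0.28033639, 0.04410467]), np.float64(0.00029428395761524817))
[  174    43   112   118 10247] [229.4 101.9] (array([0.5649993 , 0.24931487, 0.06371061]), np.float64(0.00032096647248406376))
[  52   32   88   86 5802] [95.  75.2] (array([0.41174737, 0.28036162, 0.044154  ]), np.float64(0.00028409982211398453))
[  174    43   112   118 10247] [229.4 101.9] (array([0.56542579, 0.24925332, 0.06404251]), np.float64(0.00030537433464684574))
[  50   40   87   85 5721] [92.5 82.4] (array([0.41173329, 0.28058891, 0.04407983]), np.float64(0.0002544144703773078))
[  171    52   111   116 10017] [226.1 109.7] (array([0.5652587 , 0.24936328, 0.06386806]), np.float64(0.0003204270317877965))
t 1.85 pos [0.5995 0.1675 0.2223] yaw 0.32 f [-0.71 -0.46 -0.28] open 0.499 shift [122.6  24.6 -82. ] turn [ 0.32 -0.14 -0.16]
```

>>> play_rows --motion '[[[20, 10, -35], [0, 0, 0], 0.5], [[50, 20, -70], [0, 0, 0], 0.5], [[90, 27, -85], [0, 0, 0], 0.5], [[120, 27, -85], [0, 0, 0], 0.5], [[120, 27, -85], [0, 0, 0], 0.5], [[120, 27, -85], [0, 0, 0], 0.5]]'

```text
time_s: 2.45
position: [0.6243, 0.246, 0.1023]
tcp_rot: [[-0.002, 1.0, -0.001], [-0.001, -0.001, -1.0], [-1.0, -0.002, 0.001]]
force: [0.6, 0.1, 0.4]
opening: 0.498
```

Run:
```python
from h import *
go([.6255,.2495,.026],0); snap('wrist','w3.png'); bluebowl('w3.png')
```

```text
t 2.45 pos [0.6243 0.246  0.1023] yaw -0.06 f [0.57 0.1  0.42] open 0.498 shift [76.3  1.3 -3.5] turn [-0.06  0.03  0.1 ]
[   0  104   67  112 5790] [ 27.9 161. ] (array([0.44356893, 0.28491226, 0.03446674]), np.float64(0.006113191326246868))
[  105   123   160   119 14135] [187.3 181. ] (array([0.54030589, 0.26424109, 0.03675159]), np.float64(0.005837261380377117))
```

View pics/w3.png

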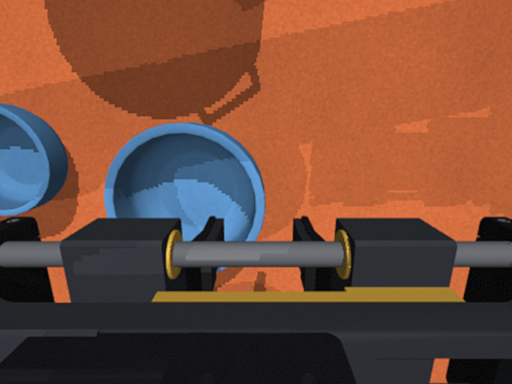

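The left finger is over the bowl's inside and the right one outside, with the rim at (262,205) between them. Descending, with rows to settle.

>>> play_rows --motion '[[[15, 1, -3], [0, 0, 0], 0.5], [[35, 1, -3], [0, 0, 0], 0.5], [[55, 1, -3], [0, 0, 0], 0.5], [[68, 1, -3], [0, 0, 0], 0.5], [[76, 1, -3], [0, 0, 0], 0.5], [[76, 1, -3], [0, 0, 0], 0.5], [[76, 1, -3], [0, 0, 0], 0.5]]'

```text
time_s: 3.2
position: [0.6263, 0.2499, 0.0272]
tcp_rot: [[0.001, 1.0, -0.001], [0.0, -0.001, -1.0], [-1.0, 0.001, -0.0]]
force: [0.3, 0.3, -0.3]
opening: 0.497
```

Run:
```python
from h import *
go([.6255,.2495,.026],0)
```

```text
t 3.2 pos [0.6263 0.2499 0.0272] yaw -0.03 f [ 0.26  0.32 -0.29] open 0.497 shift [ 1.2 -0.8  0.4] turn [-0.03 -0.02 -0.07]
```

Close, then a small lift.

>>> play_rows --motion '[[[1, -1, 0], [0, 0, 0], 0.3], [[1, -1, 0], [0, 0, 0], 0], [[1, -1, 0], [0, 0, 0], 0], [[1, -1, 0], [0, 0, 0], 0], [[1, -1, 0], [0, 0, 0], 0], [[1, -1, 0], [0, 0, 0], 0], [[1, -1, 0], [0, 0, 0], 0], [[1, -1, 0], [0, 0, 0], 0]]'

```text
time_s: 4.0
position: [0.6244, 0.2492, 0.0257]
tcp_rot: [[-0.001, 1.0, -0.0], [-0.001, -0.0, -1.0], [-1.0, -0.001, 0.001]]
force: [-1.1, -3.3, 3.5]
opening: 0.104
```

>>> play_rows --motion '[[[-5, 0, 0], [0, 0, 0], 0], [[-15, 0, 0], [0, 0, 0], 0], [[-30, 0, 0], [0, 0, 0], 0], [[-50, 0, 0], [0, 0, 0], 0], [[-70, 0, 0], [0, 0, 0], 0], [[-75, 0, 0], [0, 0, 0], 0], [[-75, 0, 0], [0, 0, 0], 0], [[-75, 0, 0], [0, 0, 0], 0]]'

```text
time_s: 4.8
position: [0.624, 0.2498, 0.1]
tcp_rot: [[-0.001, 1.0, -0.0], [-0.0, -0.0, -1.0], [-1.0, -0.001, 0.0]]
force: [-0.9, 0.7, -4.4]
opening: 0.092
```

Run:
```python
from h import *
go([.6255,.2495,.026],0)
a=snap('wrist','w4.png');snap('side','s4.png');b=snap('scene','c4.png')
cv2.imwrite('pics/m4.png',np.hstack([cv2.resize(load('s4.png')['img'][160:320,120:300],(400,356)),cv2.resize(b['img'][120:280,240:420],(400,356))]))
```

```text
t 4.8 pos [0.624  0.2498 0.1   ] yaw -0.02 f [-0.86  0.74 -4.44] open 0.092 shift [74.   1.5  0.3] turn [-0.02  0.01  0.06]
```

View pics/m4.png

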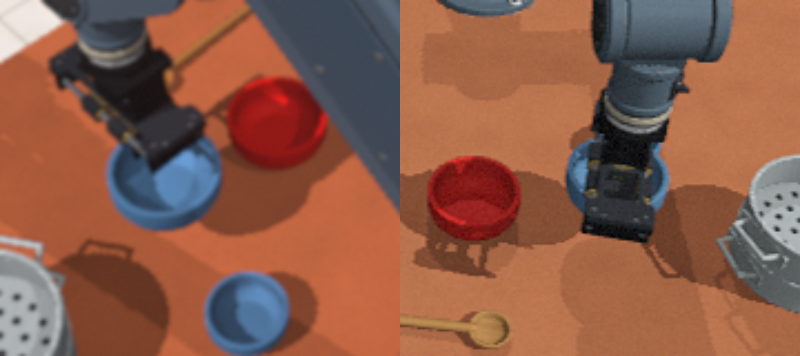

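View pics/w4.png

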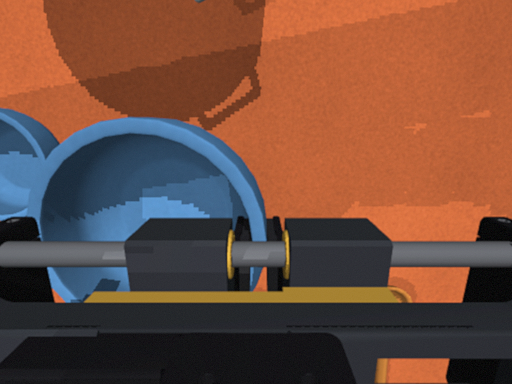

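```bash
cat >> h.py <<'E'
def tilt(f,u0,u1,R=.065):
    c=load(f); s=bot.read_state(); p=s['position']; H,S,V=cv2.split(cv2.cvtColor(c['img'],cv2.COLOR_BGR2HSV))
    m=(H>95)&(H<120)&(S>90)&(V>50); px=[]
    for u in range(u0,u1,3):
        r=np.flatnonzero(m[:235,u]); 
        if len(r): px.append((u,r[0]))
    px=np.array(px,float); o=campos(c)
    D=np.array([ray(c,u,v,0)-o for u,v in px])
    def f_(x,full=False): # centre cx,cy,cz ; tilt about world y (ty); wall point at p
        n=np.array([np.sin(x[2]),0,np.cos(x[2])])
        ex=np.array([np.cos(x[2]),0,-np.sin(x[2])])
        C=np.array([p[0],p[1],p[2]+x[3]])-.061*ex+np.array([x[0],x[1],0])
        t=((C-o)@n)/(D@n); Q=o+D*t[:,None]
        return np.linalg.norm(Q-C,axis=1)-R
    for dz in (.026,.029,.032):
        g=lambda x:f_([x[0],x[1],x[2],dz]); r=least_squares(g,[0,0,0],loss='soft_l1',f_scale=.001)
        print('dz',dz,'dx,dy mm',(r.x[:2]*1e3).round(2),'tilt deg',np.degrees(r.x[2]).round(2),'rms',np.sqrt(np.mean(g(r.x)**2)*1e6).round(2))
E
python3 - <<'E'
from h import *
tilt('w4.png',70,264)
E
```

```text
dz 0.026 dx,dy mm [4.53 6.88] tilt deg 2.06 rms 0.55
dz 0.029 dx,dy mm [5.08 6.89] tilt deg 0.63 rms 0.59
dz 0.032 dx,dy mm [5.63 6.91] tilt deg -0.71 rms 0.63
```

Run:
```python
from h import *
def fit(f,u0,u1,z,R=.0645,u=None):
    c=load(f); H,S,V=cv2.split(cv2.cvtColor(c['img'],cv2.COLOR_BGR2HSV)); m=(H>95)&(H<120)&(S>90)&(V>50)
    P=[]
    for u in range(u0,u1,2):
        r=np.flatnonzero(m[:235,u])
        if len(r): P.append(ray(c,u,r[0],z)[:2])
    P=np.array(P)
    for fixed in (1,0):
        g=lambda x:np.hypot(*(P-x[:2]).T)-(R if fixed else x[2])
        r=least_squares(g,[.565,.25,R],loss='soft_l1',f_scale=.001); print(f,z,r.x.round(4),np.abs(g(r.x)).mean().round(5))
fit('w2.png',174,280,.055)
fit('w3.png',110,262,.055)
for z in (.126,.129,.132): fit('w4.png',70,264,z)
for n,h in(('c4.png',.0),('s4.png',0.)):
    c=load(n);H,S,V=cv2.split(cv2.cvtColor(c['img'],cv2.COLOR_BGR2HSV)); m=(H>95)&(H<120)&(S>90)&(V>50)
    for s,ce,b in blobs(m,100): print(n,s,ce.round(),circ(c,b,.129,half=h),circ(c,b,.129,half=-.5))
```

```text
w2.png 0.055 [0.5647 0.2485 0.0645] 0.00038
w2.png 0.055 [0.5647 0.2501 0.0631] 0.00031
w3.png 0.055 [0.5668 0.2495 0.0645] 0.00045
w3.png 0.055 [0.5668 0.2483 0.0656] 0.00042
w4.png 0.126 [0.5672 0.2573 0.0645] 0.0005
w4.png 0.126 [0.5672 0.2571 0.0647] 0.0005
w4.png 0.129 [0.5681 0.2571 0.0645] 0.00049
w4.png 0.129 [0.5684 0.2585 0.0633] 0.00049
w4.png 0.132 [0.5691 0.257  0.0645] 0.00049
w4.png 0.132 [0.5697 0.2599 0.0618] 0.00048
c4.png [ 31  98  52  40 975] [ 59. 115.] (array([ 0.31554725, -0.7565223 ,  0.06164271]), np.float64(0.0050052426001518276)) (array([ 0.34777414, -0.75272531,  0.08815815]), np.float64(0.01189618714281628))
c4.png [315 183  13  32 219] [320. 198.] (array([1.04296488e+02, 1.16063634e+02, 6.00000000e-02]), np.float64(nan)) (array([6.53681155e+01, 1.67661468e+02, 6.00000000e-02]), np.float64(nan))
c4.png [352 184   9  31 148] [356. 200.] (array([ 7.62365821e+01, -2.89017364e+02,  6.00000000e-02]), np.float64(nan)) (array([ 1.55350473e+02, -5.39442095e+02,  6.00000000e-02]), np.float64(nan))
s4.png [ 169  222   50   41 1445] [194. 243.] (array([0.54313465, 0.26734151, 0.05916519]), np.float64(0.009615781617450504)) (array([0.54138019, 0.26846306, 0.05959529]), np.float64(0.0104974923767993))
s4.png [ 213  283   36   36 1048] [231. 301.] (array([0.36432015, 0.31021389, 0.0398236 ]), np.float64(0.0005583639220336596)) (array([0.36402144, 0.31086514, 0.04026201]), np.float64(0.0007117669270515325))h.py:27: RuntimeWarning: Mean of empty slice.
  return s.x, np.abs(f(s.x)).mean()
  ret = ret.dtype.type(ret / rcount)
```

The bowl is held roughly level, with its centre ~7 mm off in y relative to the pad (rolled slightly on the pad). I'll carry it across and re-measure over the pan.

>>> play_rows --motion '[[[-5, 0, 5], [0, 0, 0], 0], [[-15, 0, 15], [0, 0, 0], 0], [[-25, 0, 35], [0, 0, 0], 0], [[-35, 0, 65], [0, 0, 0], 0], [[-40, 0, 100], [0, 0, 0], 0], [[-40, 0, 140], [0, 0, 0], 0], [[-40, 0, 180], [0, 0, 0], 0], [[-40, 0, 220], [0, 0, 0], 0]]'

```text
time_s: 5.75
position: [0.6247, 0.0275, 0.1417]
tcp_rot: [[0.001, 1.0, -0.001], [-0.0, -0.001, -1.0], [-1.0, 0.001, 0.0]]
force: [0.1, -0.8, -3.8]
opening: 0.094
```

>>> play_rows --motion '[[[0, 0, 40], [0, 0, 0], 0], [[0, 0, 80], [0, 0, 0], 0], [[0, 0, 120], [0, 0, 0], 0], [[0, 0, 160], [0, 0, 0], 0], [[0, 0, 195], [0, 0, 0], 0], [[0, 0, 220], [0, 0, 0], 0], [[0, 0, 238], [0, 0, 0], 0], [[0, 0, 248], [0, 0, 0], 0]]'

```text
time_s: 6.55
position: [0.6243, -0.2204, 0.1411]
tcp_rot: [[0.001, 1.0, -0.003], [-0.0, -0.003, -1.0], [-1.0, 0.001, 0.0]]
force: [-0.1, 0.4, -4.7]
opening: 0.097
```

>>> play_rows --motion '[[[0, 0, 3], [0, 0, 0], 0], [[10, 0, 3], [0, 0, 0], 0], [[20, 0, 3], [0, 0, 0], 0], [[20, 0, 3], [0, 0, 0], 0], [[20, 0, 3], [0, 0, 0], 0]]'

```text
time_s: 7.05
position: [0.624, -0.2198, 0.1195]
tcp_rot: [[-0.002, 1.0, 0.001], [0.001, 0.001, -1.0], [-1.0, -0.002, -0.001]]
force: [0.2, 0.4, -3.8]
opening: 0.093
```

Run:
```python
from h import *
go([.625,-.223,.06],0)
snap('wrist','w5.png');snap('side','s5.png');snap('scene','c5.png')
go([.625,-.223,.06],0)
cv2.imwrite('pics/m5.png',np.hstack([cv2.resize(load('s5.png')['img'][110:230,250:385],(400,356)),cv2.resize(load('c5.png')['img'][120:240,140:275],(400,356))]))
```

```text
t 7.05 pos [ 0.624  -0.2198  0.1195] yaw 0.05 f [ 0.24  0.43 -3.85] open 0.093 shift [59.5  1.1  3.3] turn [ 0.05 -0.07  0.11]
t 7.2 pos [ 0.6248 -0.2208  0.1208] yaw 0.01 f [-0.17  0.26 -5.07] open 0.096 shift [60.8  0.1  2.2] turn [ 0.01  0.01 -0.03]
```

View pics/m5.png

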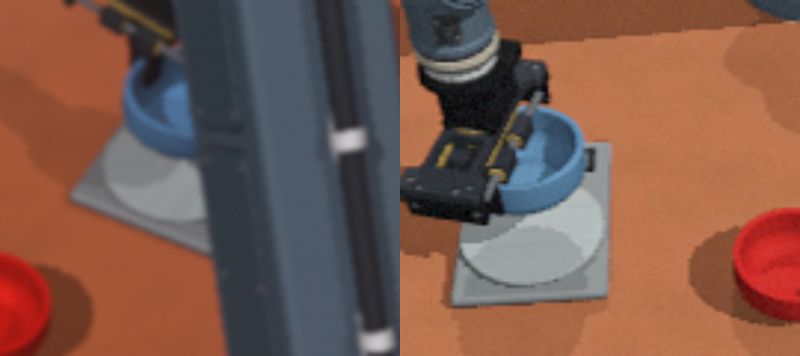

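View pics/w5.png

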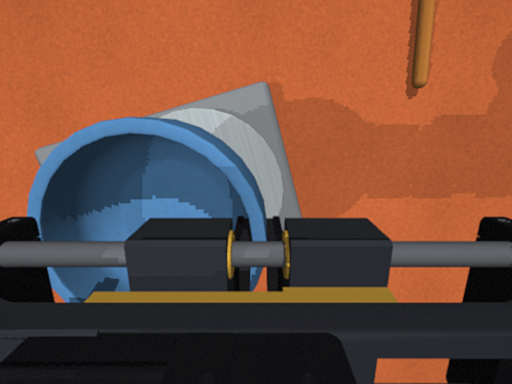

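```bash
cat >> h.py <<'E'
def rimtop(f,u0,u1,z,R=.0645,guess=(.565,-.21)):
    c=load(f); H,S,V=cv2.split(cv2.cvtColor(c['img'],cv2.COLOR_BGR2HSV)); m=(H>95)&(H<120)&(S>90)&(V>50)
    P=[]
    for u in range(u0,u1,2):
        r=np.flatnonzero(m[:235,u])
        if len(r): P.append(ray(c,u,r[0],z)[:2])
    P=np.array(P); g=lambda x:np.hypot(*(P-x[:2]).T)-R
    r=least_squares(g,guess,loss='soft_l1',f_scale=.001); print(f,z,'bowl',r.x.round(4),np.abs(g(r.x)).mean().round(5)); return r.x
def arc(c,px,z,R,guess):
    P=np.array([ray(c,u,v,z)[:2] for u,v in px]); g=lambda x:np.hypot(*(P-x[:2]).T)-R
    r=least_squares(g,guess,loss='soft_l1',f_scale=.001); print('arc',r.x.round(4),(g(r.x)*1e3).round(1)); return r.x
E
python3 - <<'E'
from h import *
z=bot.read_state()['position'][2]-.0257+.055
rimtop('w5.png',60,264,z); tilt('w5.png',60,264)
c=load('w5.png')
cv2.imwrite('pics/w5z.png',cv2.resize(c['img'][70:220,140:310],None,fx=4,fy=4,interpolation=0))
E
```

```text
w5.png 0.15007059816292698 bowl [ 0.5687 -0.2126] 0.00049
dz 0.026 dx,dy mm [4.33 7.57] tilt deg 2.09 rms 0.58
dz 0.029 dx,dy mm [4.91 7.58] tilt deg 0.78 rms 0.61
dz 0.032 dx,dy mm [5.49 7.58] tilt deg -0.46 rms 0.65
```

View pics/w5z.png

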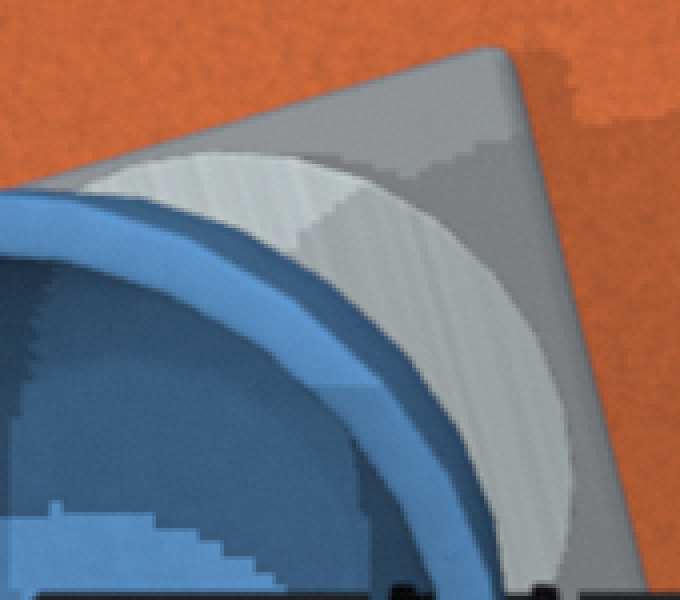

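Run:
```python
from h import *
c=load('w5.png')
f=lambda L:[(140+(x+.5)/4-.5,70+(y+.5)/4-.5) for x,y in L]
arc(c,f([(215,152),(330,163),(430,215),(500,275),(550,355),(572,450),(560,560)]),.03,.078,[.565,-.21])
rim=f([(60,195),(110,208),(180,235),(240,268),(290,300),(380,385),(425,450),(455,500),(485,570)])
V=cv2.split(cv2.cvtColor(c['img'],cv2.COLOR_BGR2HSV))[2]; B=c['img'][:,:,0].astype(int); Rr=c['img'][:,:,2].astype(int)
auto=[]
for u in range(70,140,8):
    r=np.flatnonzero((B[:235,u]>165)&(B[:235,u]>Rr[:235,u]+60)); auto.append((u,r[0]))
print(auto)
for z in (.147,.15,.153): arc(c,rim+auto,z,.065,[.565,-.21])
print(ray(c,140+485/4,70+572/4,.15),bot.read_state()['position'])
```

```text
arc [ 0.5696 -0.2171] [-0.7  0.2 -0.3  0.5  0.7 -0.1 -1. ]
[(70, np.int64(136)), (78, np.int64(131)), (86, np.int64(128)), (94, np.int64(124)), (102, np.int64(122)), (110, np.int64(120)), (118, np.int64(119)), (126, np.int64(118)), (134, np.int64(118))]
arc [ 0.563  -0.2141] [ 1.   0.8  0.5  0.1  0.1 -0.3 -0.7 -0.5 -0.1 -0.6 -0.4 -0.6 -0.1 -0.2
 -0.  -0.   0.2  0.2]
arc [ 0.5638 -0.2142] [ 1.1  1.   0.7  0.3  0.3 -0.2 -0.8 -0.7 -0.6 -1.  -0.6 -0.8 -0.2 -0.2
 -0.   0.   0.3  0.3]
arc [ 0.5646 -0.2143] [ 1.3  1.2  0.9  0.5  0.4 -0.2 -0.9 -0.9 -1.  -1.3 -0.9 -0.9 -0.3 -0.3
 -0.   0.1  0.3  0.4]
[ 0.62558042 -0.19573075  0.15      ] [ 0.62484471 -0.2208075   0.1207706 ]
```

The bright rim (excluding the outer wall) puts the bowl at (0.564,-0.214) and the pan arc at (0.569,-0.217). Shifting +5 x, −2 y and lowering to ~5 mm above the pan.

>>> play_rows --motion '[[[5, 2, 1], [0, 0, 0], 0], [[17, 4, 2], [0, 0, 0], 0], [[30, 5, 2], [0, 0, 0], 0], [[42, 5, 2], [0, 0, 0], 0], [[51, 5, 2], [0, 0, 0], 0], [[56, 5, 2], [0, 0, 0], 0], [[58, 5, 2], [0, 0, 0], 0], [[58, 5, 2], [0, 0, 0], 0]]'

```text
time_s: 8.0
position: [0.6294, -0.2232, 0.0623]
tcp_rot: [[-0.0, 1.0, -0.0], [0.0, -0.0, -1.0], [-1.0, -0.0, -0.0]]
force: [-0.2, -0.7, -4.1]
opening: 0.095
```

Run:
```python
from h import *
go([.630,-.223,.0557],0)
c=snap('wrist','w6.png');snap('scene','c6.png')
go([.630,-.223,.0557],0)
cv2.imwrite('pics/w6z.png',cv2.resize(c['img'][90:220,20:320],None,fx=2.6,fy=2.6,interpolation=2))
cv2.imwrite('pics/c6z.png',cv2.resize(load('c6.png')['img'][130:240,140:275],(800,600),interpolation=2))
```

```text
t 8.0 pos [ 0.6294 -0.2232  0.0623] yaw -0.03 f [-0.18 -0.67 -4.05] open 0.095 shift [ 6.6  0.6 -0.2] turn [-0.03 -0.01  0.02]
t 8.1 pos [ 0.6299 -0.2234  0.0631] yaw -0.03 f [ 0.14  0.35 -4.7 ] open 0.1 shift [ 7.4  0.1 -0.4] turn [-0.03  0.03 -0.06]
```

View pics/w6z.png

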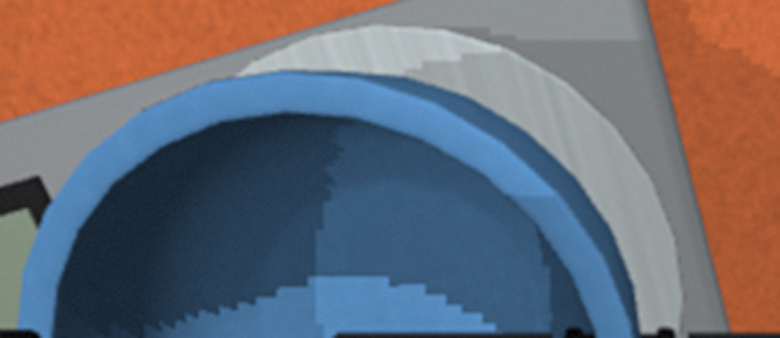

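View pics/c6z.png

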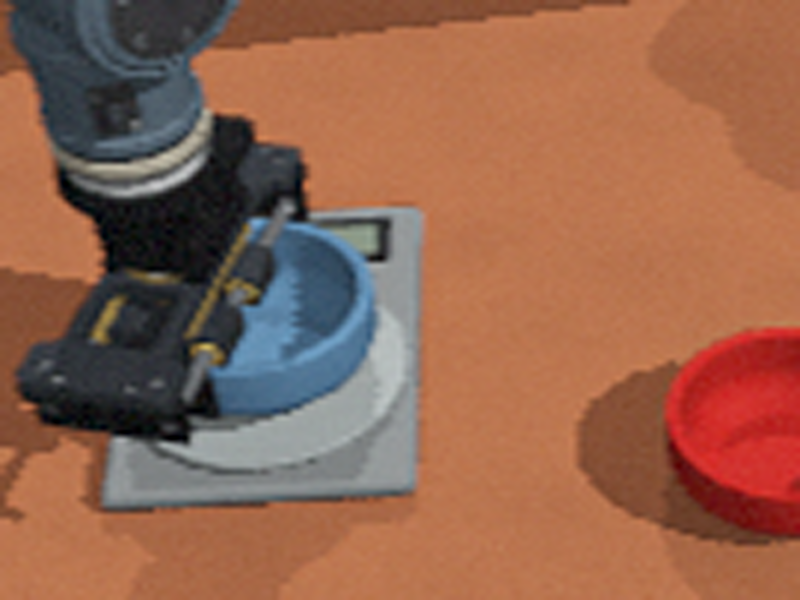

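Run:
```python
from h import *
c=load('w6.png')
f=lambda L:[(20+(x+.5)/2.6-.5,90+(y+.5)/2.6-.5) for x,y in L]
arc(c,f([(300,38),(375,25),(450,32),(540,68),(610,125),(660,200),(682,270),(680,325)]),.03,.078,[.565,-.21])
B=c['img'][:,:,0].astype(int); Rr=c['img'][:,:,2].astype(int)
auto=[]
for u in range(40,150,8):
    r=np.flatnonzero((B[:235,u]>165)&(B[:235,u]>Rr[:235,u]+60)); auto.append((u,r[0]-.5))
rim=f([(400,87),(470,128),(545,197),(600,262)])
arc(c,auto+rim,.0923,.065,[.565,-.21])
arc(c,auto,.0923,.065,[.565,-.21])
```

```text
arc [ 0.5692 -0.218 ] [ 0.3  0.1 -0.1 -0.3 -0.2  0.1  0.7 -0.3]
arc [ 0.5699 -0.2176] [-1.6 -1.1 -0.7 -0.7  0.   0.  -0.1  0.5  0.5  0.3  0.3  1.   0.6  0.4
  1.  -0.8 -2.6 -1.7]
arc [ 0.5722 -0.2168] [-0.4 -0.1  0.1 -0.1  0.4  0.2 -0.   0.4  0.2 -0.1 -0.2  0.4 -0.2 -0.5]
```

Bowl and pan centres agree within ~3 mm. Lowering slowly, watching the force.

>>> play_rows --motion '[[[1, 0, 0], [0, 0, 0], 0], [[2, 0, 0], [0, 0, 0], 0], [[3, 0, 0], [0, 0, 0], 0], [[4, 0, 0], [0, 0, 0], 0], [[5, 0, 0], [0, 0, 0], 0], [[5, 0, 0], [0, 0, 0], 0], [[5, 0, 0], [0, 0, 0], 0]]'

```text
time_s: 8.8
position: [0.6298, -0.2233, 0.058]
tcp_rot: [[0.001, 1.0, -0.0], [-0.0, -0.0, -1.0], [-1.0, 0.001, 0.0]]
force: [-0.0, -0.9, -1.7]
opening: 0.093
```

>>> play_rows --motion '[[[0.5, 0, 0], [0, 0, 0], 0], [[1, 0, 0], [0, 0, 0], 0], [[1, 0, 0], [0, 0, 0], 0], [[1, 0, 0], [0, 0, 0], 0]]'

```text
time_s: 9.2
position: [0.6301, -0.2235, 0.057]
tcp_rot: [[0.001, 1.0, -0.0], [-0.001, -0.0, -1.0], [-1.0, 0.001, 0.001]]
force: [3.0, -0.2, 1.2]
opening: 0.097
```

Contact is made (about 5.5 N on the pan). Release.

>>> play_rows --motion '[[[0.5, 0, 0], [0, 0, 0], 0], [[0.5, 0, 0], [0, 0, 0], 0.12], [[0.5, 0, 0], [0, 0, 0], 0.16], [[0.5, 0, 0], [0, 0, 0], 0.25], [[0.5, 0, 0], [0, 0, 0], 0.35], [[0.5, 0, 0], [0, 0, 0], 0.4], [[0.5, 0, 0], [0, 0, 0], 0.4], [[0.5, 0, 0], [0, 0, 0], 0.4]]'

```text
time_s: 10.0
position: [0.6294, -0.2231, 0.056]
tcp_rot: [[-0.0, 1.0, -0.0], [0.0, -0.0, -1.0], [-1.0, -0.0, -0.0]]
force: [-0.3, 0.5, -0.7]
opening: 0.391
```

Run:
```python
from h import *
go([.630,-.223,.0557],0)
c=snap('wrist','w7.png')
cv2.imwrite('pics/w7z.png',cv2.resize(c['img'][90:290,20:320],None,fx=2.6,fy=2.6,interpolation=2))
```

```text
t 10.0 pos [ 0.6294 -0.2231  0.056 ] yaw -0.02 f [-0.26  0.47 -0.67] open 0.391 shift [ 0.3  0.6 -0.1] turn [-0.02 -0.01  0.01]
```

View pics/w7z.png

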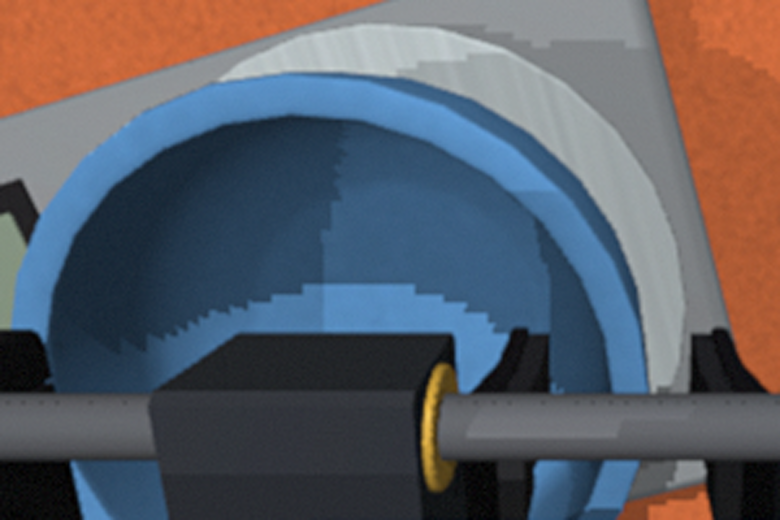

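>>> play_rows --motion '[[[-10, 0, 0], [0, 0, 0], 0.4], [[-30, 0, 0], [0, 0, 0], 0.4], [[-60, 0, 0], [0, 0, 0], 0.4], [[-95, 0, 10], [0, 0, 0], 0.4], [[-125, -15, 30], [0, 0, 0], 0.2], [[-145, -35, 60], [0, 0, 0], 0], [[-155, -50, 75], [0, 0, 0], 0], [[-160, -55, 80], [0, 0, 0], 0]]'

```text
time_s: 10.85
position: [0.5737, -0.3053, 0.2185]
tcp_rot: [[0.002, 1.0, -0.003], [-0.002, -0.003, -1.0], [-1.0, 0.002, 0.002]]
force: [1.3, 0.8, -0.5]
opening: 0.121
```

>>> play_rows --motion '[[[0, 0, 0], [0, 0, 0], 0], [[0, 0, 0], [0, 0, 0], 0], [[0, 0, 0], [0, 0, 0], 0]]'

```text
time_s: 11.15
position: [0.5747, -0.3017, 0.2151]
tcp_rot: [[-0.001, 1.0, 0.001], [0.002, 0.001, -1.0], [-1.0, -0.001, -0.002]]
force: [-0.2, 0.6, 0.0]
opening: 0.007
```

Run:
```python
from h import *
go([.472,-.290,.07],-53)
c=snap('wrist','w8.png'); snap('scene','c8.png')
s=bot.read_state(); print('cam rel tcp in tool',(s['tcp_rot'].T@(campos(c)-s['position'])).round(3))
cv2.imwrite('pics/c8z.png',cv2.resize(load('c8.png')['img'][130:240,140:275],(800,600),interpolation=2))
```

```text
t 11.15 pos [ 0.5747 -0.3017  0.2151] yaw 0.05 f [-0.25  0.6   0.02] open 0.007 shift [ 145.2 -102.5  -11.6] turn [ 5.305e+01 -5.000e-02  1.000e-01]
cam rel tcp in tool [-0.163 -0.    -0.071]
```

View pics/w8.png

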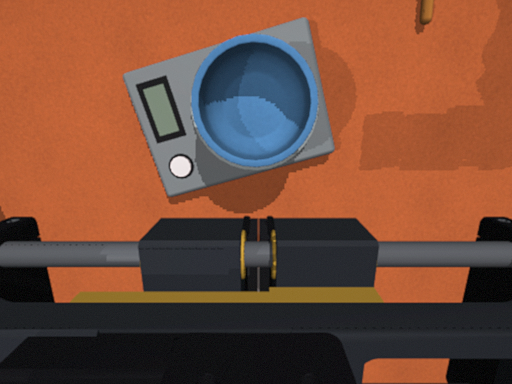

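View pics/c8z.png

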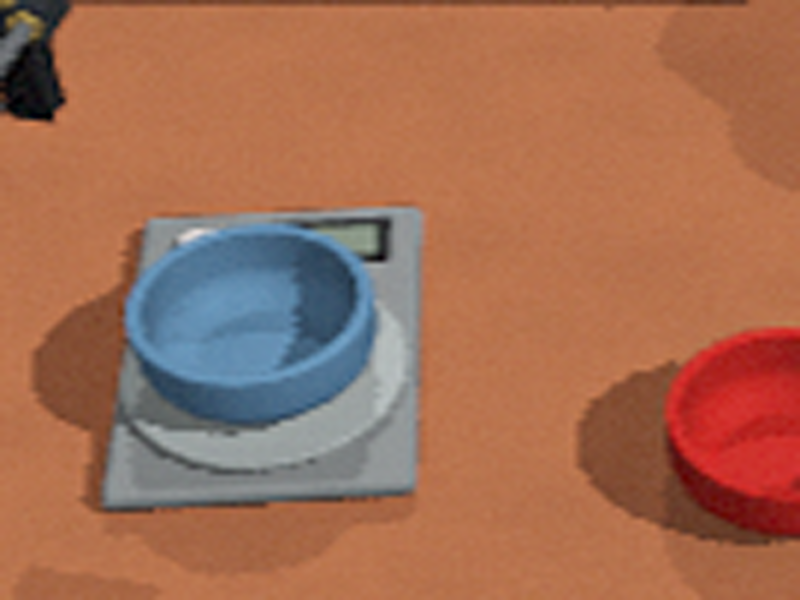

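Bowl stands upright at wrist (255,101), button at (181,166). Measuring the centering.

Run:
```python
from h import *
c=load('w8.png'); H,S,V=cv2.split(cv2.cvtColor(c['img'],cv2.COLOR_BGR2HSV))
m=(H>95)&(H<120)&(S>90)&(V>50)
for s,ce,b in blobs(m,1500): print('bowl',s,ce.round(1),circ(c,b,.085,half=-.2),circ(c,b,.085,half=.2),circ(c,b,.085,half=-2))
m=(S<40)&(V>200)
for s,ce,b in blobs(m,100): print('white',s,ce,ray(c,*ce,.0255).round(4))
m=(S<60)&(V>60); m[215:]=0
mm=m.astype(np.uint8); mm[(H>95)&(S>80)]=1; mm[215:]=0
q=max(blobs(mm,1000),key=lambda q:q[0][4])
k=cv2.findContours(q[2].astype(np.uint8),0,1)[0]; k=cv2.convexHull(max(k,key=len))
P=np.array([ray(c,u,v,.02)[:2] for u,v in k.reshape(-1,2)],np.float32)
r=cv2.minAreaRect(P*1000); print('rect',r)
b=max([x for x in blobs((S<40)&(V>200),100)],key=lambda x:-abs(x[1][0]-181)); 
bt=ray(c,*b[1],.0255)[:2]
for yaw in (15,15.8,16.5):
    a=np.radians(yaw); ex=np.array([np.cos(a),np.sin(a)]); ey=np.array([-ex[1],ex[0]]); print(yaw,'pan from button',(bt+.113*ex+.045*ey).round(4), 'from rect', (np.array(r[0])/1e3+.03*ex).round(4))
```

```text
bowl [  191    34   127   133 13110] [254.4 100.1] (array([ 0.57039232, -0.21662181,  0.06390961]), np.float64(0.0002597146412286035)) (array([ 0.57042775, -0.21673222,  0.06400668]), np.float64(0.00025439922209909935)) (array([ 0.57031109, -0.21654642,  0.06384088]), np.float64(0.00026934068801214174))
white [171 157  19  19 302] [180.02649007 166.01986755] [ 0.4729 -0.2908  0.0255]
rect ((540.5993041992188, -224.509765625), (231.41700744628906, 163.876220703125), 15.714743614196777)
15 pan from button [ 0.5704 -0.2181] from rect [ 0.5696 -0.2167]
15.8 pan from button [ 0.5693 -0.2168] from rect [ 0.5695 -0.2163]
16.5 pan from button [ 0.5684 -0.2156] from rect [ 0.5694 -0.216 ]
```

Bowl is ~1 mm from the pan centre. Moving over the button, jaws perpendicular to the bowl direction, fingers shut.

>>> play_rows --motion '[[[0, -15, -2], [8, 0, 0], 0], [[0, -30, -4], [16, 0, 0], 0], [[0, -50, -6], [24, 0, 0], 0], [[0, -70, -8], [32, 0, 0], 0], [[10, -85, -10], [40, 0, 0], 0], [[35, -102, -12], [48, 0, 0], 0], [[70, -102, -12], [53, 0, 0], 0], [[110, -102, -12], [53, 0, 0], 0]]'

```text
time_s: 12.05
position: [0.4732, -0.2912, 0.1059]
tcp_rot: [[0.002, 0.601, -0.8], [-0.002, -0.8, -0.601], [-1.0, 0.003, -0.001]]
force: [0.8, -0.4, 0.2]
opening: 0.004
```

>>> play_rows --motion '[[[25, 0, 0], [0, 0, 0], 0], [[40, 0, 0], [0, 0, 0], 0], [[40, 0, 0], [0, 0, 0], 0], [[40, 0, 0], [0, 0, 0], 0]]'

```text
time_s: 12.45
position: [0.4728, -0.2908, 0.0659]
tcp_rot: [[-0.0, 0.602, -0.798], [0.0, -0.798, -0.602], [-1.0, -0.001, -0.0]]
force: [-0.7, -0.5, -0.2]
opening: 0.004
```

Run:
```python
from h import *
go([.4727,-.2905,.0255],-53)
snap('side','s9.png');snap('scene','c9.png')
go([.4727,-.2905,.0255],-53)
cv2.imwrite('pics/m9.png',np.hstack([cv2.resize(load('s9.png')['img'][110:230,250:385],(400,356)),cv2.resize(load('c9.png')['img'][120:240,140:275],(400,356))]))
```

```text
t 12.45 pos [ 0.4728 -0.2908  0.0659] yaw -52.99 f [-0.66 -0.54 -0.2 ] open 0.004 shift [40.4 -0.3 -0.1] turn [ 0.01 -0.    0.03]
t 12.55 pos [ 0.4733 -0.2915  0.067 ] yaw -53.0 f [ 0.59 -0.19  0.46] open 0.003 shift [41.5 -1.2 -0.1] turn [ 0.   -0.02 -0.11]
```

View pics/m9.png

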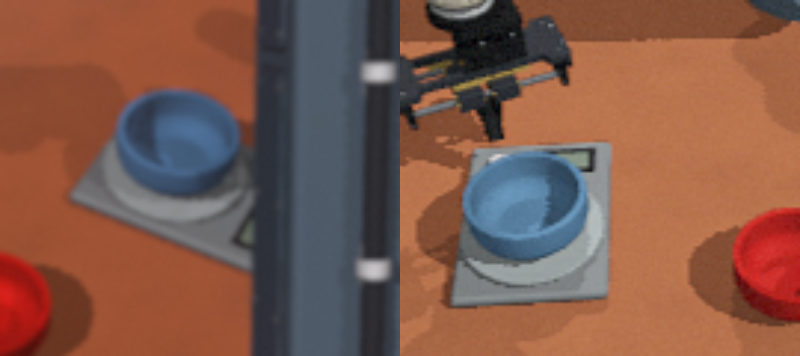

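>>> play_rows --motion '[[[15, 0, 0], [0, 0, 0], 0], [[28, 0, 0], [0, 0, 0], 0], [[36, 0, 0], [0, 0, 0], 0], [[38, 0, 0], [0, 0, 0], 0], [[40, 0, 0], [0, 0, 0], 0], [[41, 0, 0], [0, 0, 0], 0], [[42, 0, 0], [0, 0, 0], 0], [[42, 0, 0], [0, 0, 0], 0]]'

```text
time_s: 13.35
position: [0.4725, -0.2912, 0.0244]
tcp_rot: [[0.0, 0.601, -0.799], [-0.0, -0.799, -0.601], [-1.0, 0.0, -0.0]]
force: [-1.2, 0.2, 2.9]
opening: 0.007
```

>>> play_rows --motion '[[[1, 0, 0], [0, 0, 0], 0], [[2, 0, 0], [0, 0, 0], 0], [[3, 0, 0], [0, 0, 0], 0], [[3, 0, 0], [0, 0, 0], 0]]'

```text
time_s: 13.75
position: [0.4725, -0.2912, 0.0212]
tcp_rot: [[0.0, 0.601, -0.799], [-0.0, -0.799, -0.601], [-1.0, 0.0, -0.0]]
force: [-0.3, 0.1, 5.0]
opening: 0.003
```

>>> play_rows --motion '[[[0.5, 0, 0], [0, 0, 0], 0], [[1, 0, 0], [0, 0, 0], 0], [[1.5, 0, 0], [0, 0, 0], 0], [[1.5, 0, 0], [0, 0, 0], 0], [[1.5, 0, 0], [0, 0, 0], 0]]'

```text
time_s: 14.25
position: [0.4725, -0.2912, 0.0208]
tcp_rot: [[0.0, 0.602, -0.799], [-0.0, -0.799, -0.602], [-1.0, 0.001, -0.0]]
force: [-2.3, 1.6, 12.5]
opening: 0.003
```

Bottomed out at 12.5 N, above the 5.2 N needed. Release and retreat.

>>> play_rows --motion '[[[-2, 0, 0], [0, 0, 0], 0], [[-6, 0, 0], [0, 0, 0], 0], [[-16, 0, 0], [0, 0, 0], 0], [[-40, 0, 0], [0, 0, 0], 0], [[-75, 0, 0], [0, 0, 0], 0], [[-115, 0, 0], [0, 0, 0], 0], [[-155, 0, 20], [0, 0, 0], 0], [[-190, 0, 30], [0, 0, 0], 0]]'

```text
time_s: 15.05
position: [0.448, -0.3097, 0.2118]
tcp_rot: [[0.001, 0.602, -0.799], [-0.001, -0.799, -0.602], [-1.0, 0.001, 0.0]]
force: [0.7, -0.2, -0.1]
opening: 0.004
```

>>> play_rows --motion '[[[0, 0, 0], [0, 0, 0], 0], [[0, 0, 0], [0, 0, 0], 0], [[0, 0, 0], [0, 0, 0], 0], [[0, 0, 0], [0, 0, 0], 0]]'

```text
time_s: 15.45
position: [0.4479, -0.3081, 0.2079]
tcp_rot: [[-0.002, 0.602, -0.799], [0.003, -0.799, -0.602], [-1.0, -0.004, 0.0]]
force: [0.6, -0.2, 0.6]
opening: 0.004
```

Run:
```python
from h import *
go([.4727,-.2905,.0255],-53)
c=snap('wrist','w10.png');d=snap('scene','c10.png');snap('side','s10.png')
H,S,V=cv2.split(cv2.cvtColor(c['img'],cv2.COLOR_BGR2HSV))
for s,ce,b in blobs((H>95)&(H<120)&(S>90)&(V>50),1500): print('bowl',s,ce.round(1),circ(c,b,.085,half=-.2))
for s,ce,b in blobs((S<40)&(V>200),100): print('white',s,ce,ray(c,*ce,.0255).round(4))
a=load('scene0.png')['img']; df=cv2.absdiff(a,d['img']).max(2)
for n,(x0,y0,x1,y1) in dict(jar=(80,150,122,205),spoon=(190,255,292,280),tier=(385,188,468,262)).items(): print(n,(df[y0:y1,x0:x1]>60).mean().round(4))
```

```text
t 15.45 pos [ 0.4479 -0.3081  0.2079] yaw -53.0 f [ 0.62 -0.18  0.59] open 0.004 shift [182.4   1.5 -30.5] turn [-0.    0.02  0.2 ]
bowl [  191     0   139   101 11493] [260.3  43.3] (array([ 0.55118371, -0.23090054,  0.0599915 ]), np.float64(0.00786192850293861))
white [251 141  20  21 328] [260.4695122  150.85060976] [ 0.4731 -0.2909  0.0255]
jar 0.0
spoon 0.0
tier 0.0
```

View pics/w10.png

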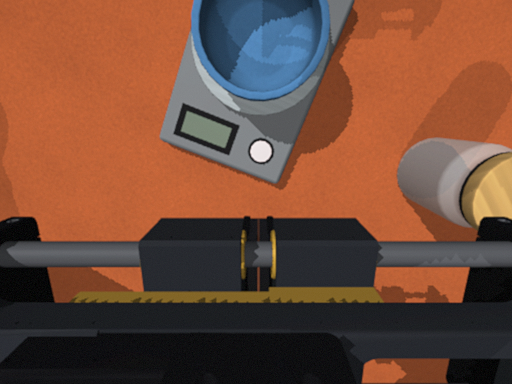

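View pics/c10.png

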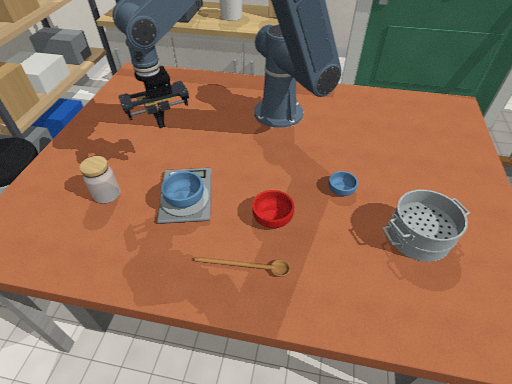

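The wrist picture cuts the bowl off at the top edge, so its circle fit is invalid. The scene picture shows the bowl on the pan at (183,189), with everything else unmoved. I'll compare the bowl region before and after the press, then hand in.

Run:
```python
from h import *
for f in ('c8.png','c10.png'):
    c=load(f); H,S,V=cv2.split(cv2.cvtColor(c['img'],cv2.COLOR_BGR2HSV))
    for s,ce,b in blobs((H>95)&(H<120)&(S>90)&(V>50),800): print(f,s,ce.round(2))
print((cv2.absdiff(load('c8.png')['img'],load('c10.png')['img']).max(2)[165:225,155:213]>50).mean())
print(bot.hand_in())
```

```text
c8.png [ 31  98  52  40 978] [ 58.6  115.22]
c8.png [ 161  171   42   37 1209] [182.22 188.68]
c10.png [ 31  98  52  40 978] [ 58.6  115.22]
c10.png [ 162  171   41   37 1203] [182.29 188.67]
0.0
the job is handed in; nothing more can be done
None
```

I set the larger blue bowl on the scale's pan, let go of it, pressed the button fully down and released it. I handed the job in at about 16 s; no verdict was reported.

- **Placing:** The bowl was lowered while held until it touched the pan, with about 5.5 N on the pan, then released. A wrist view afterwards put its axis about 1 mm from the pan's centre, with the rim inside the edge. I judged it upright by eye, not by measurement.
- **Button:** It stopped moving at 12.5 N (fully down is about 5.2 N), with the tool tip at z = 20.8 mm. The fingers then lifted clear, and the button looked up again in the picture, though I did not measure its height.
- **Last checks:** Between the scene pictures before and after pressing, the bowl did not shift (0.1 px). The jar, spoon and tiers show no change from the start.
- **Disagreements:**
  - The first in-hand fits put the bowl about 7 mm off in y because they took in the outer wall. Fitting only the bright rim fixed the x offset but left most of the y one, so I aimed from the re-fitted bowl and pan centres.
  - The last wrist-view bowl fit was invalid because the bowl was cut off by the image edge, so I relied on the scene view instead.

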